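Slide the oil bottle into the bottle rack

ROBOT

A 7-joint arm with a two-finger parallel gripper is mounted at the origin on the work surface. World frame = base frame: x ahead of the robot, y to its left, z up, the work surface at z = 0. Lengths are in m, angles in rad, forces in N, time in s.
With the tool pointing down it reaches from about 0.4 to 0.85 m from the base axis. Payload 10.4 kg.
Tool frame: the origin (TCP) lies between the finger pads; the fingertips stand manip.finger_overhang ahead of it and the grasp point (between the pads) lies 11 mm behind it (manip.finger_overhang is the distance from the TCP to the fingertips, in m); x points along the fingers, z is the direction in which the jaws open and shut, and the axes are right-handed (so a half turn about x gives the same grasp; the last joint's range is limited). The gripper opens to 85 mm and grips with 20 to 120 N. Pads are 22 mm wide; open, the fingers measure 114 mm over their backs; the gripper's body (76 mm by 85 mm) begins 54 mm behind the grasp point. The pads swing forward as they close: fully open they stand 13 mm farther back than shut.
Start: joints at [1.242, 0.332, -0.065, 1.46, 0.022, 1.35, -0.088], TCP at [0.188, -0.596, 0.239] pointing down, gripper open.
Joint ranges: [-2.6, 2.6], [-0.5, 2.12], [-1.47, 1.34], [0.16, 2.42], [-1.27, 4.41], [0.06, 2.06], [-2.6, 2.6]. Speed limits (rad/s): [2.22, 2.22, 2.79, 2.79, 3.14, 3.14, 3.14].

INTERFACE

Orientations are given as a unit quaternion [x, y, z, w].
In Python, from workcell import get_obs, camera, workorder, manip gives the robot as it stands. The module is installed in compiled form; this text tells all that it offers.
- The arm moves only by the tool play_rows, never from a script. Its argument "increments" is text: rows parted by semicolons, each of 4 numbers parted by spaces: the shift along the tool's x, y, z in m, then the turn about the tool's x in rad. A call has 1 to 20 rows; each row shifts and turns the pose as measured when the row begins, along the tool's axes as they then stand; what a row does not reach is not made up. A row lasts 1/10 s, in which the tool goes at most 50 mm and 8.59 degrees, less where a joint would pass 70% of its speed; a pose out of reach is approached as far as the arm can. A call is refused whole if a number of a shift passes 0.05 or a number of a turn 0.15, either way. A call with a gripper value outside its range is refused whole. "hand" is the gripper command: -1 is fully open, 1 is shut, values between are in proportion, set as the call begins (left out, the last holds). The fingers move at their own pace and stop on an object; "squeeze" is the grip in N (left out, the last holds). Time passes only in rows, so rows that do not move let the fingers close. It gives the time, the measured TCP pose, the force and the opening at its end, in the units of the state.
- get_obs(): the state, without advancing time (a new reading comes with each control period).
- camera(name): name is "scene" or "top"; returns a dict with "img" (384x512x3 uint8, blue, green, red), "fov_y" (degrees; the focal length in pixels is half the picture's height over the tangent of half this angle, whatever the lens; pixels are square), "cx", "cy" (the principal point, pixels), "distortion" ([k1, k2, p1, p2, k3] as OpenCV has them; the pictures are not rectified), "R" (3x3) and "t" (3): a world point X has camera coordinates R X + t. Camera axes: x right, y down, z forward; pixel columns grow to the right and rows downward; lengths in m; the calibration is good to about 2 mm. A picture is of the moment at which its call begins. There is no depth.
- workorder.hand_in(): hands the job in, once; it reports no verdict.
The state is a dict: "clock": time; "joint_pos": joint angles; "joint_velocities": joint speeds; "tau": joint torques, N m; "position": TCP position; "ee_rot": TCP orientation; "ft_force": force on the tool from outside, world axes, zero at the start; "torque": the same for the moment, N m; "grip_width": opening from 0.0 (shut) to 1.0 (fully open).
Only numpy, scipy, OpenCV 4.12 (cv2) and the standard library are available. Lean on these libraries where they do the work, as an engineer would, in place of code of your own. Each camera call takes 0.05 s, during which the arm holds its last target.

TASK

The tall oil bottle has been left near the gas hob. Push it across the worktop with the fingertips, low on its body so that it slides upright without tipping, in through the open mouth of the low steel rack until it stands at the rack's back stop, then take the hand away. Do not take hold of the bottle between the fingers or lift it, and leave everything else on the worktop where it is.

Things in the scene. Friction and masses are not known exactly. Their poses are not given: they have to be found in the camera images.
- oil_bottle: The taller of two round green-glass bottles with black caps and paper labels, standing on the worktop to the robot's right: 290 mm tall, body 60 mm in diameter, narrow neck, about 0.4 to 0.9 kg, loose. Pushed higher than about 40 mm above the worktop it may tip. The hob (45 mm high, its pan 135 mm) begins at least 220 mm farther right. Origin: centre of its underside, on the worktop; z up along the bottle.
- rack: Low three-sided rack of steel strip (32 mm high, 6 mm thick) fixed to the worktop on the robot's left; no floor, open above; inside 110 mm wide, 120 mm deep. Origin: centre of the bay at worktop height. x points from the open mouth (facing the hob on the right, within 0.25 rad) to the back stop; back stop's inner face at x = +60 mm, side strips at y = +-55 mm. z up.
- rack_mouth (a point): Middle of the rack's mouth, at worktop height, 93 mm from the rack's origin against its x axis. Short wings flare outward at 34 degrees from the side strips' ends (60 mm from the origin) to here, where the mouth is about 155 mm wide.
- rack_back (a point): Where the centre of the oil bottle's underside comes when the bottle stands in the middle of the rack touching the back stop: 30 mm from the rack's origin along its x axis, at worktop height.
- vinegar_bottle: Leave alone. Shorter round green-glass bottle, 170 mm tall, 60 mm in diameter. Origin: centre of its underside.
- pepper_mill: Leave alone. Turned dark-wood pepper mill, 212 mm tall, 58 mm in diameter at the foot. Origin: centre of its underside.
- mug: Leave alone. White mug, 80 mm in diameter, 92 mm tall, handle on its +y side. Origin: centre of its underside.
- bowl: Leave alone. White bowl, 110 mm across, 50 mm tall. Origin: centre of its underside.
- canister: Leave alone. White canister with wooden lid and knob, 86 mm in diameter, 153 mm tall. Origin: centre of its underside.
- spatula: Leave alone. Spatula lying flat along its x axis, about 300 mm long; origin near its middle, at worktop height.
There are look-alikes about, which are no part of the job. What is shaped like the rack but purple is not meant.

How it is judged:
By the outcome, as a careful person would: the job done as asked, in the order asked, and still so for the second after the job is handed in, with the robot touching nothing.
It also fails if it takes over 64 s, if anything falls off the work surface, if the arm or the gripper's body presses on something with over 40 N, if the wrist force passes 120 N, or if a joint passes its speed limit or range.

## Working session

There is one attempt and no reset: what is moved stays moved. The work goes in short steps, Python scripts to look and compute and a tool call to move; the robot and the scene stay as the last step left them, time stands still between calls to the robot, and variables do not carry over. Pictures are saved under pics/ and viewed, and the job is handed in when it is done.

Besides the shell and the picture viewer there is one more tool, called after "Emit:" as name(argument=value, ...), one argument or row to a line, values as JSON. play_rows: Moves the arm, as the interface text tells. Its arguments: {"type":"object","properties":{"increments":{"type":"string"},"hand":{"type":"number"},"squeeze":{"type":"number"}},"required":["increments"]}

```bash
mkdir -p pics; python3 - <<'E'
from workcell import get_obs, camera, workorder, manip
import cv2
o=get_obs(); print({k:o[k] for k in ('clock','position','ee_rot','ft_force','grip_width')}); print(manip.finger_overhang)
for n in('scene','top'):
    c=camera(n); cv2.imwrite(f'pics/{n}0.png',c['img']); print(n,c['fov_y'],c['cx'],c['cy'],c['distortion'],c['R'],c['t'])
E
```

```text
{'clock': 0.0, 'position': array([ 0.18803263, -0.59566208,  0.23853512]), 'ee_rot': array([ 0.41828139,  0.57073194, -0.41775288,  0.56990198]), 'ft_force': array([-0.39882204,  0.05848284,  0.00241445]), 'grip_width': 0.9979640913689793}
0.008
scene 52.94138854527305 251.0910337865582 187.94269668566884 [-0.10113781  0.          0.          0.          0.        ] [[-0.57051017  0.82128455 -0.00313798]
 [ 0.53570122  0.36922648 -0.75940504]
 [-0.622529   -0.43492931 -0.65061059]] [ 0.21899617 -0.30798853  1.49461467]
top 47.7293046881794 262.47558542012496 185.92243587998067 [-0.00780037  0.          0.          0.          0.        ] [[ 0.01977926 -0.99979458  0.00442393]
 [-0.99284824 -0.0201625  -0.11766836]
 [ 0.11773339 -0.0020649  -0.99304309]] [0.09670883 0.55219994 0.9616588 ]
```

View pics/scene0.png

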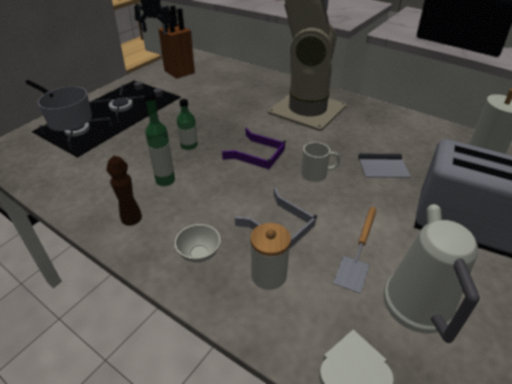

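View pics/top0.png

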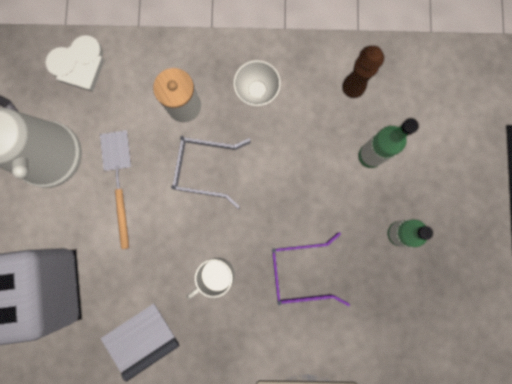

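Candidates: in the top view, the tall oil bottle is at (390,140), cap (410,126), and the shorter vinegar bottle at (410,233). The steel rack is at (205,168), and the purple look-alike at (305,270). I choose the tall bottle and the grey rack, and will check both in crops.

```bash
cat > h.py <<'E'
import numpy as np, cv2
from workcell import get_obs, camera
from scipy.spatial.transform import Rotation as Ro
def K(c):
    f=c['img'].shape[0]/2/np.tan(np.radians(c['fov_y']/2)); return np.array([[f,0,c['cx']],[0,f,c['cy']],[0,0,1.]])
def ray(c,p):
    u=cv2.undistortPoints(np.array(p,float).reshape(-1,1,2),K(c),np.array(c['distortion'],float)).reshape(-1,2)
    R=np.array(c['R']);t=np.array(c['t']); d=np.c_[u,np.ones(len(u))]@R; return -R.T@t,d
def plane(c,p,z):
    o,d=ray(c,p); return o+d*((z-o[2])/d[:,2])[:,None]
def proj(c,X):
    rv,_=cv2.Rodrigues(np.array(c['R'])); return cv2.projectPoints(np.array(X,float).reshape(-1,3),rv,np.array(c['t'],float),K(c),np.array(c['distortion'],float))[0].reshape(-1,2)
def crop(c,x0,y0,x1,y1,s,name):
    cv2.imwrite(name,cv2.resize(c['img'][y0:y1,x0:x1],None,fx=s,fy=s,interpolation=cv2.INTER_CUBIC))
E
python3 - <<'E'
from h import *
t=camera('top'); s=camera('scene')
crop(t,340,60,440,260,3,'pics/t_b.png'); crop(t,165,125,265,215,7,'pics/t_r.png')
crop(s,100,90,210,230,4,'pics/s_b.png')
crop(s,220,180,330,260,7,'pics/s_r.png')
o=get_obs(); print(Ro.from_quat(o['ee_rot']).as_matrix().round(3))
for c in(t,s): print((-np.array(c['R']).T@c['t']).round(3))
E
```

```text
[[-0.     0.954  0.301]
 [ 0.001  0.301 -0.954]
 [-1.    -0.    -0.001]]
[0.433 0.11  1.02 ]
[1.22  0.584 0.739]
```

View pics/t_b.png

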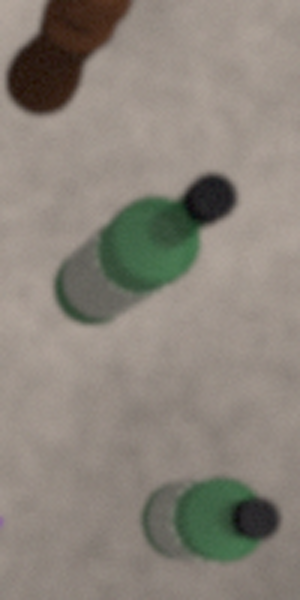

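View pics/t_r.png

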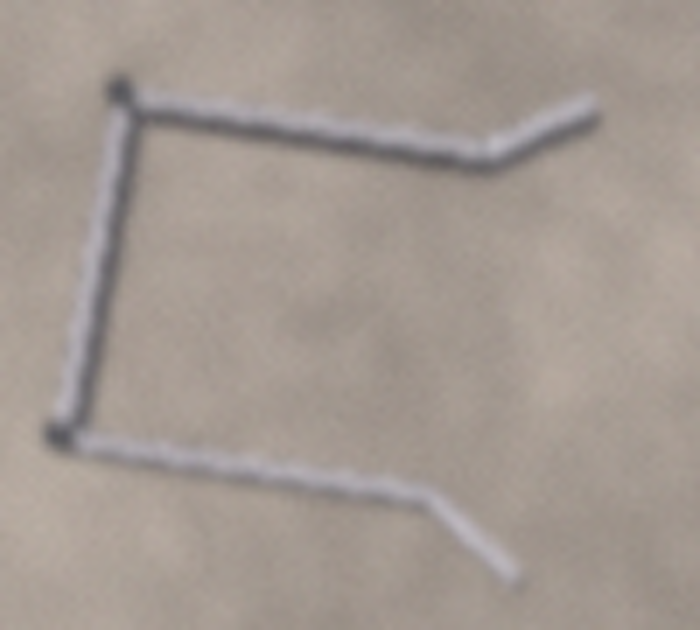

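View pics/s_b.png

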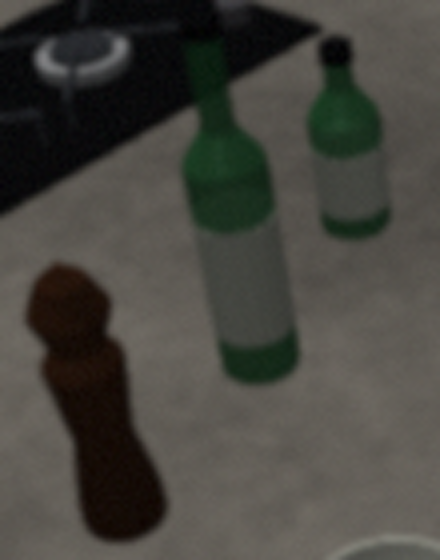

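View pics/s_r.png

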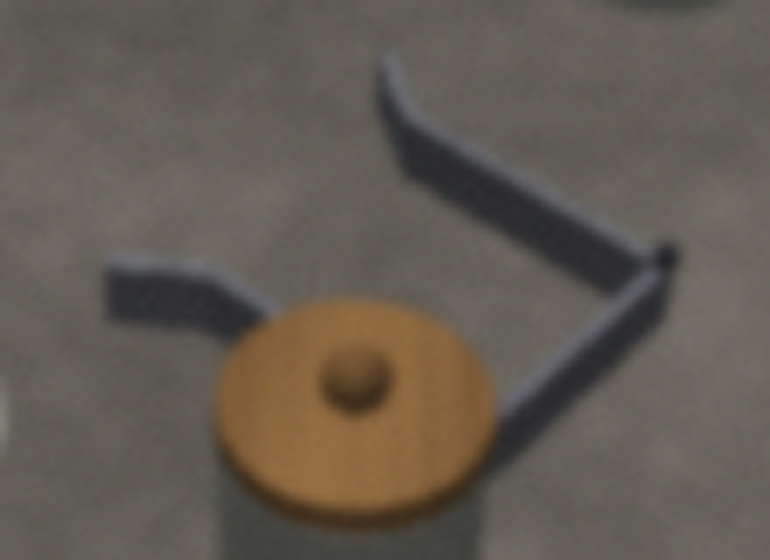

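The crops confirm both choices. The tall bottle's cap is at top px (410,126). The grey rack's corners are at about (182,138), (174,187), (235,147) and (226,195). Next I compute positions.

```bash
cat > m.py <<'E'
from h import *
def cap(c,box,thr=45,zt=.29):
    x0,y0,x1,y1=box; g=c['img'][y0:y1,x0:x1].max(2); m=(g<thr).astype(np.uint8)
    n,l,st,ce=cv2.connectedComponentsWithStats(m); i=1+np.argmax(st[1:,4]); return ce[i]+[x0,y0],st[i]
def green(c):
    b=c['img'].astype(int); return ((b[...,1]-b[...,2]>20)).astype(np.uint8)
E
python3 - <<'E'
from m import *
t=camera('top'); s=camera('scene')
f=lambda L,x0,y0,k:[((x+.5)/k-.5+x0,(y+.5)/k-.5+y0) for x,y in L]
P=f([(123,95),(490,153),(595,108),(62,432),(428,492),(515,577)],165,125,7)
W=plane(t,P,.032); print(W.round(4))
W2=plane(s,f([(655,262),(410,122),(388,55),(110,265),(205,272)],220,180,7),.032); print('scene backC(near robot),end,tip, tip far,end far\n',W2.round(4))
ex=(W[0]-W[1]+W[3]-W[4])[:2]; ex/=np.linalg.norm(ex); ey2=(W[3]-W[0])[:2]/np.linalg.norm(W[3]-W[0]); 
print('ex',ex,np.degrees(np.arctan2(ex[1],ex[0])),'orth',ex@ey2)
print('lens',np.linalg.norm(W[0]-W[1]),np.linalg.norm(W[3]-W[4]),np.linalg.norm(W[0]-W[3]),np.linalg.norm(W[2]-W[5]))
back=(W[0]+W[3])[:2]/2; o1=back-ex*.063; e=(W[1]+W[4])[:2]/2; o2=e+ex*.06; m=(W[2]+W[5])[:2]/2; print('origin',o1,o2,m+ex*.093)
for b,z in(((390,110,430,140),.288),((412,222,440,245),.168)):
    p,st=cap(t,b); print('cap',p,st,plane(t,[p],z))
B=f([(94,285)],340,60,3); print('base bottle top',plane(t,B,0))
Bs=f([(259,364)],100,90,4); print('base scene',plane(s,Bs,0))
# others (base centers approx)
print('vin',plane(t,f([(183,519)],340,60,3),0),'pep',plane(t,f([(43,75)],340,60,3),0), 'bowl rim',plane(t,[(257,83)],.05),'mug',plane(t,[(214,277)],.092),'can',plane(t,[(173,87)],.14))
E
```

```text
[[0.658  0.2963 0.032 ]
 [0.641  0.1742 0.032 ]
 [0.6569 0.1398 0.032 ]
 [0.5452 0.3116 0.032 ]
 [0.5279 0.1913 0.032 ]
 [0.5007 0.1622 0.032 ]]
scene backC(near robot),end,tip, tip far,end far
 [[0.5475 0.31   0.032 ]
 [0.5329 0.1941 0.032 ]
 [0.5035 0.1655 0.032 ]
 [0.6633 0.1444 0.032 ]
 [0.6463 0.1754 0.032 ]]
ex [0.14031111 0.99010746] 81.9341506311131 orth -0.006386181842093599
lens 0.12334303700509297 0.12149905465766023 0.11384765456000288 0.15773290977435872
origin [0.59279039 0.24159307] [0.59287166 0.24216653] [0.59185138 0.24309301]
cap [408.70552147 126.3190184 ] [ 11   9  16  15 163] [[ 0.62879023 -0.14257079  0.288     ]]
cap [423.58947368 232.17894737] [ 5  5 14 11 95] [[ 0.44935274 -0.20893771  0.168     ]]
base bottle top [[ 0.63446346 -0.15013766  0.        ]]
base scene [[ 0.63430378 -0.14625868  0.        ]]
vin [[ 0.45038193 -0.21794831  0.        ]] pep [[ 0.80697291 -0.11041128  0.        ]] bowl rim [[0.78774695 0.12521575 0.05      ]] mug [[0.34847185 0.2058396  0.092     ]] can [[0.74243515 0.29970626 0.14      ]]
```

Emit:
play_rows(
  increments="0 0.044 -0.014 0;0 0.044 -0.014 0;0 0.044 -0.014 0;0 0.044 -0.014 0;0 0.044 -0.014 0;0 0.044 -0.014 0;0 0.044 -0.014 0;0 0.044 -0.014 0;0 0.044 -0.014 0;0 0.044 -0.014 0;0 0 0 0.126;0 0 0 0",
  hand=-1,
)

```text
clock: 1.5
position: [0.5782, -0.3208, 0.2364]
ee_rot: [0.455, 0.542, -0.456, 0.54]
ft_force: [-0.2, -1.0, -1.0]
grip_width: 1.001
```

```bash
cat > st.py <<'E'
from m import *
import sys
t=camera('top'); s=camera('scene'); o=get_obs()
n=sys.argv[1]; cv2.imwrite(f'pics/{n}.png',np.hstack([t['img'],s['img']])[:, :]) 
cv2.imwrite(f'pics/{n}.png',cv2.resize(cv2.imread(f'pics/{n}.png'),(800,300),interpolation=cv2.INTER_AREA))
cv2.imwrite(f'pics/{n}_s.png',s['img']);cv2.imwrite(f'pics/{n}_t.png',t['img'])
M=Ro.from_quat(o['ee_rot']).as_matrix()
print(o['clock'],o['position'].round(4),'zang',np.degrees(np.arctan2(M[1,2],M[0,2])).round(2),'down',M[:,0].round(3),'F',o['ft_force'].round(2),'g',round(o['grip_width'],3))
if len(sys.argv)>3:
    d=np.array([float(sys.argv[2]),float(sys.argv[3])])-o['position'][:2]; print('to target tool y,z:',(d@M[:2,1]).round(4),(d@M[:2,2]).round(4))
E
python3 st.py a 0.656 -0.272
```

```text
1.6 [ 0.5777 -0.3209  0.2365] zang -79.95 down [-0.002  0.002 -1.   ] F [-0.32 -0.3  -1.21] g 1.001
to target tool y,z: 0.0857 -0.0345
```

Emit:
play_rows(
  increments="0 0.043 -0.017 0;0 0.043 -0.017 0;0 0 0 0;0 0 0 0",
)

```text
clock: 2.0
position: [0.6543, -0.2788, 0.2366]
ee_rot: [0.453, 0.542, -0.456, 0.541]
ft_force: [-1.1, -0.5, -0.7]
grip_width: 0.994
```

```bash
python3 st.py b 0.656 -0.272
```

```text
2.1 [ 0.6539 -0.2786  0.2366] zang -79.99 down [-0.004 -0.002 -1.   ] F [ 0.57 -0.45 -0.54] g 0.995
to target tool y,z: 0.0032 -0.0062
```

View pics/b_s.png

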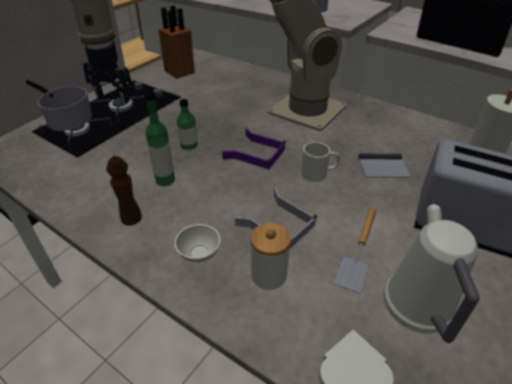

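View pics/b_t.png

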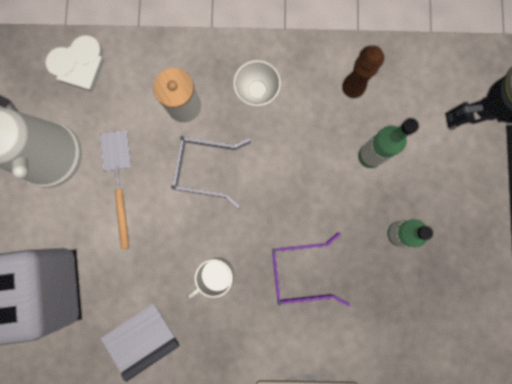

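The scene view shows the gripper beside the bottle on the hob side, at about (110,75). The near finger is at top px (460,118), clear of the bottle and the hob. I now descend.

Emit:
play_rows(
  increments="0.045 0 0 0;0.045 0 0 0;0.04 0 0 0;0.03 0 0 0;0.02 0 0 0;0 0 0 0",
)

```text
clock: 2.7
position: [0.6477, -0.2902, 0.0551]
ee_rot: [0.454, 0.538, -0.459, 0.542]
ft_force: [-0.1, 0.4, 0.6]
grip_width: 0.999
```

```bash
python3 st.py c 0.656 -0.272
```

```text
2.8 [ 0.65   -0.2906  0.0589] zang -80.41 down [ 0.005 -0.01  -1.   ] F [0.17 0.31 1.17] g 0.997
to target tool y,z: 0.0091 -0.0174
```

View pics/c_s.png

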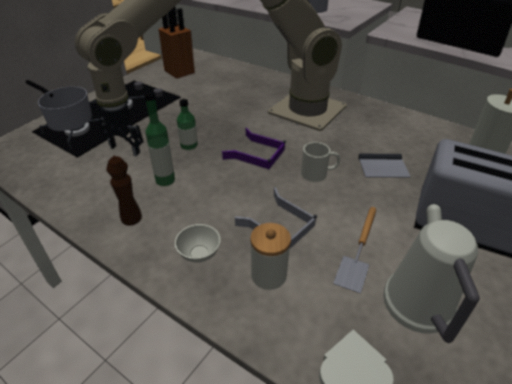

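View pics/c_t.png

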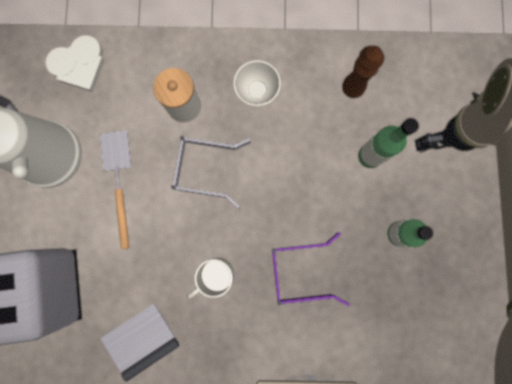

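Emit:
play_rows(
  increments="0.018 0.005 -0.003 0;0.015 0.004 -0.002 0;0.007 0 0 0;0 0 0 0",
)

```text
clock: 3.2
position: [0.6613, -0.2861, 0.0219]
ee_rot: [0.456, 0.533, -0.457, 0.546]
ft_force: [-0.4, 1.0, -0.2]
grip_width: 0.999
```

```bash
python3 st.py d 0.656 -0.272; python3 - <<'E'
import cv2
a=cv2.imread('pics/d_s.png')[60:230,60:220];b=cv2.imread('pics/d_t.png')[80:200,340:512]
cv2.imwrite('pics/d2s.png',cv2.resize(a,None,fx=3.5,fy=3.5,interpolation=2));cv2.imwrite('pics/d2t.png',cv2.resize(b,None,fx=4,fy=4,interpolation=2))
E
```

```text
3.3 [ 0.6618 -0.2863  0.0231] zang -80.46 down [ 0.014 -0.014 -1.   ] F [-0.23  0.22 -0.18] g 1.001
to target tool y,z: -0.0033 -0.015
```

View pics/d2s.png

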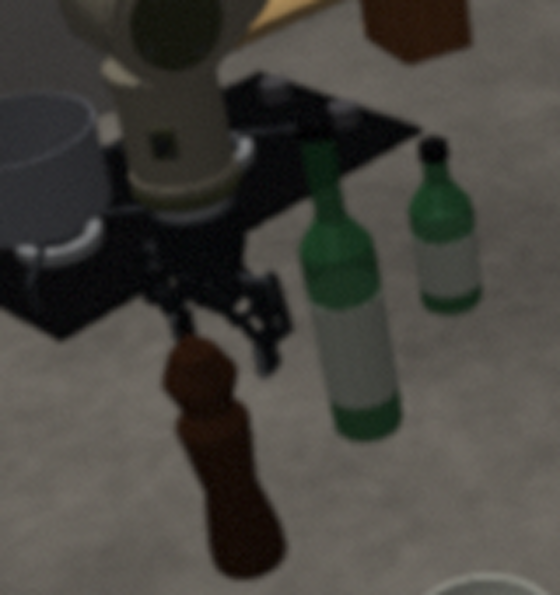

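View pics/d2t.png

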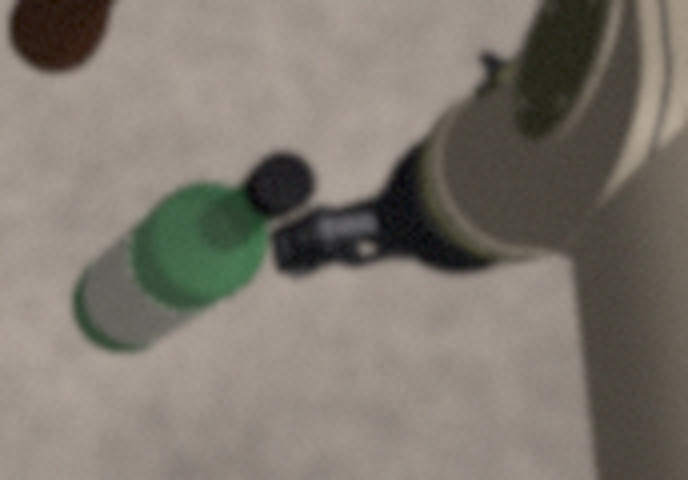

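The scene crop shows the finger linkage knuckle at (285,305), which may bulge beyond the fingertip at (265,365). I measure this by casting rays onto the plane of the jaws.

```bash
python3 - <<'E'
from m import *
s=camera('scene'); o=get_obs(); M=Ro.from_quat(o['ee_rot']).as_matrix(); p=o['position']
a,b,w,h=75,110,80,70; k=10
im=cv2.resize(s['img'][b:b+h,a:a+w],None,fx=k,fy=k,interpolation=2); im=np.clip(im.astype(float)*2.2,0,255).astype(np.uint8)
# grid: tool-plane points: jaw offset -z , height
for hh in (0.0,.02,.04,.06,.08,.1,.12):
  for q in (.0,.043,.057,.07):
    X=p-M[:,2]*q; X=np.array([X[0],X[1],hh]); u=(proj(s,[X])[0]-[a,b]+.5)*k-.5
    cv2.circle(im,tuple(int(v) for v in u),2,(0,0,255) if q!=.057 else (0,255,255),-1)
    if q==.0: cv2.putText(im,str(int(hh*1000)),tuple(int(v) for v in u),0,.4,(255,255,0),1)
cv2.imwrite('pics/grid.png',im)
E
```

```text
(no output)
```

View pics/grid.png

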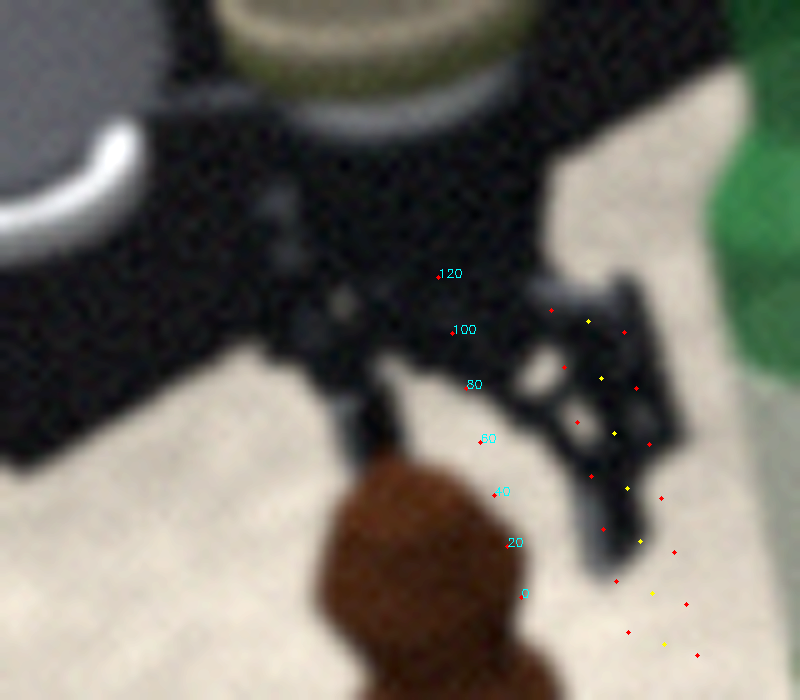

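The knuckle stands about 20–25 mm proud of the open fingertip's back, roughly 60 mm above the tip. The tip itself is now about 27 mm above the worktop. I will go lower, approach in small steps and watch for any lean.

Emit:
play_rows(
  increments="0.012 -0.002 0 0;0.008 -0.001 0 0;0 0 0 0;0 0 0 0",
)

```text
clock: 3.75
position: [0.6591, -0.2878, 0.0026]
ee_rot: [0.456, 0.532, -0.457, 0.547]
ft_force: [0.5, 0.1, 0.8]
grip_width: 1.002
```

```bash
python3 st.py e 0.656 -0.272; python3 - <<'E'
from m import *
print(get_obs()['joint_pos'].round(3))
s=camera('scene'); o=get_obs(); M=Ro.from_quat(o['ee_rot']).as_matrix(); p=o['position']
a,b,w,h=95,110,80,70; k=10
im=cv2.resize(s['img'][b:b+h,a:a+w],None,fx=k,fy=k,interpolation=2); im=np.clip(im.astype(float)*2.2,0,255).astype(np.uint8)
for hh in (0.0,.02,.04,.06,.08,.1,.12):
  for q in (.043,.057,.07,.083):
    X=p-M[:,2]*q+M[:,1]*.011; X=np.array([X[0],X[1],hh]); u=(proj(s,[X])[0]-[a,b]+.5)*k-.5
    cv2.circle(im,tuple(int(v) for v in u),2,(0,0,255) if q!=.057 else (0,255,255),-1)
cv2.imwrite('pics/grid2.png',im)
E
```

```text
3.85 [ 0.6593 -0.2878  0.0028] zang -80.48 down [ 0.016 -0.015 -1.   ] F [-0.84 -0.03 -0.28] g 1.004
to target tool y,z: -0.0006 -0.0161
[ 0.518  0.734 -0.257  1.397  0.213  1.018 -1.189]
```

View pics/grid2.png

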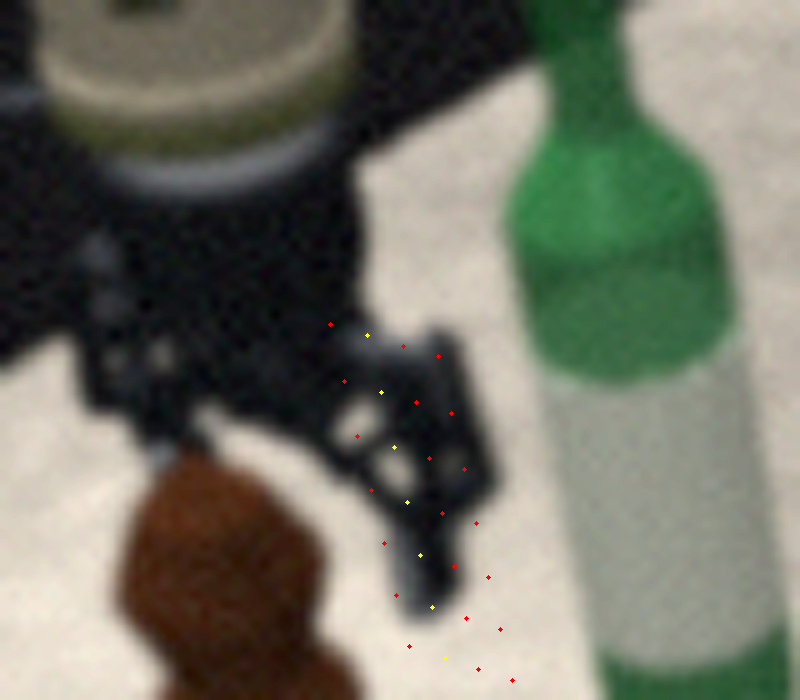

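Emit:
play_rows(
  increments="0.006 0 -0.008 0;0.004 -0.001 -0.007 0;0 0 -0.006 0;0 0 0 0",
)

```text
clock: 4.3
position: [0.658, -0.2694, -0.0032]
ee_rot: [0.457, 0.528, -0.457, 0.551]
ft_force: [-0.2, 0.0, 0.2]
grip_width: 0.998
```

```bash
cat > bt.py <<'E'
from m import *
# bottle measure: cap (scene: black on dark hob unreliable) -> top-view cap + scene base green band bottom
import sys
t=camera('top'); s=camera('scene'); o=get_obs(); n=sys.argv[1]
M=Ro.from_quat(o['ee_rot']).as_matrix(); p=o['position']
print(o['clock'],'tcp',p.round(4),'zang',np.degrees(np.arctan2(M[1,2],M[0,2])).round(2),'down',M[:,0].round(3),'F',o['ft_force'].round(2))
gx,gy=[float(v) for v in sys.argv[2:4]] if len(sys.argv)>3 else (.633,-.147)
def box(c,X,r):
    u=proj(c,[X])[0]; x,y=int(u[0]),int(u[1]); return max(x-r,0),max(y-r,0),x+r,y+r
def gm(c,X,r):
    x0,y0,x1,y1=box(c,X,r); b=cv2.GaussianBlur(c['img'],(3,3),0)[y0:y1,x0:x1].astype(int)
    m=((b[...,1]-b[...,2]>0.25*b[...,1])&(b[...,1]>25)).astype(np.uint8); return m,(x0,y0)
# top view: shoulder green blob + cap
# base: scene view lowest green band -> left,right,bottom extents
X=[gx,gy,.015]; m,(x0,y0)=gm(s,X,18); n_,l,st,ce=cv2.connectedComponentsWithStats(m)
if n_>1:
    i=1+np.argmax(st[1:,4]); ys,xs=np.where(l==i); 
    # bottom-most contour: nearest point of base circle to camera along ground; lateral mid
    bot=ys.max(); mid=(xs.min()+xs.max())/2
    g=plane(s,[(x0+mid,y0+bot+.5)],0)[0]; C=-np.array(s['R']).T@s['t']; d=(C-g)[:2]; d/=np.linalg.norm(d)
    print('base(scene)',(g[:2]-d*.03).round(4),'px',x0+mid,y0+bot,'w',xs.max()-xs.min()+1)
x0,y0,x1,y1=box(t,[gx,gy,.288],16); g=t['img'][y0:y1,x0:x1].max(2); mk=(g<50).astype(np.uint8); n_,l,st,ce=cv2.connectedComponentsWithStats(mk)
for i in range(1,n_):
    if st[i,4]>40: print('cap(top)',plane(t,[ce[i]+[x0,y0]],.288)[0][:2].round(4),ce[i]+[x0,y0],st[i,4])
k=4; crs=[]
for c,X,r in((t,[gx-.02,gy-.02,.1],50),(s,[gx,gy,.12],50)):
    x0,y0,x1,y1=box(c,X,r); im=c['img'][y0:y1,x0:x1]; crs.append(np.clip(cv2.resize(im,(400,400),interpolation=2).astype(float)*1.5,0,255).astype(np.uint8))
cv2.imwrite(f'pics/{n}.png',np.hstack(crs))
E
python3 bt.py f
```

```text
4.4 tcp [ 0.6576 -0.2704 -0.0035] zang -80.65 down [ 0.023 -0.021 -0.999] F [0.57 0.29 0.67]
base(scene) [ 0.6286 -0.1564] px 164.5 184 w 18
cap(top) [ 0.6286 -0.1426] [408.72067039 126.41340782] 179
cap(top) [ 0.6145 -0.1676] [423.34 134.7 ] 50
```

View pics/f.png

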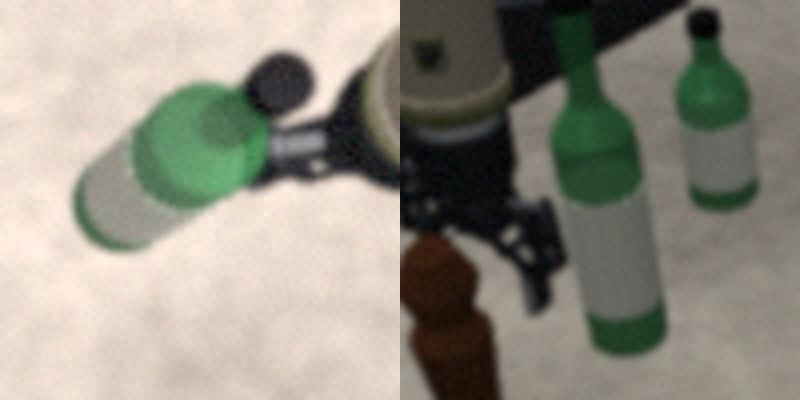

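The crop shows the knuckle, at (563,258) in the right half, about to touch the label well above the fingertip. I make small contact steps to see whether the bottle slides or leans.

Emit:
play_rows(
  increments="0.001 0 -0.005 0;0.001 0 -0.005 0;0.001 0 -0.005 0;0 0 -0.004 0;0 0 0 0",
)

```text
clock: 4.9
position: [0.6568, -0.258, -0.0032]
ee_rot: [0.458, 0.523, -0.46, 0.553]
ft_force: [-0.0, 1.2, 1.5]
grip_width: 1.003
```

```bash
python3 bt.py g
```

```text
5.0 tcp [ 0.6568 -0.258  -0.0033] zang -80.95 down [ 0.031 -0.03  -0.999] F [-0.8   1.15  3.2 ]
base(scene) [ 0.6286 -0.1564] px 164.5 184 w 18
cap(top) [ 0.6244 -0.1492] [412.61071429 128.90714286] 280
```

View pics/g.png

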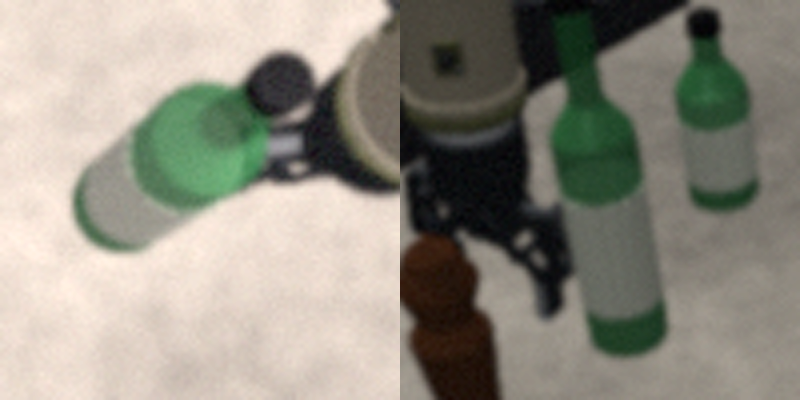

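Emit:
play_rows(
  increments="-0.002 0 0 0;0 0 -0.005 0;0 0 -0.005 0;0 0 -0.005 0;0 0 0 0",
)

```text
clock: 5.5
position: [0.6533, -0.2445, -0.0025]
ee_rot: [0.457, 0.522, -0.461, 0.553]
ft_force: [0.5, -0.7, 0.7]
grip_width: 1.003
```

```bash
python3 bt.py h
```

```text
5.6 tcp [ 0.6532 -0.2454 -0.0027] zang -81.07 down [ 0.029 -0.033 -0.999] F [-0.1  -3.43 -0.22]
base(scene) [ 0.6301 -0.1505] px 165.5 185 w 18
cap(top) [ 0.6262 -0.1273] [399.94482759 127.57931034] 145
cap(top) [ 0.6147 -0.1505] [413.43076923 134.4       ] 65
```

View pics/h.png

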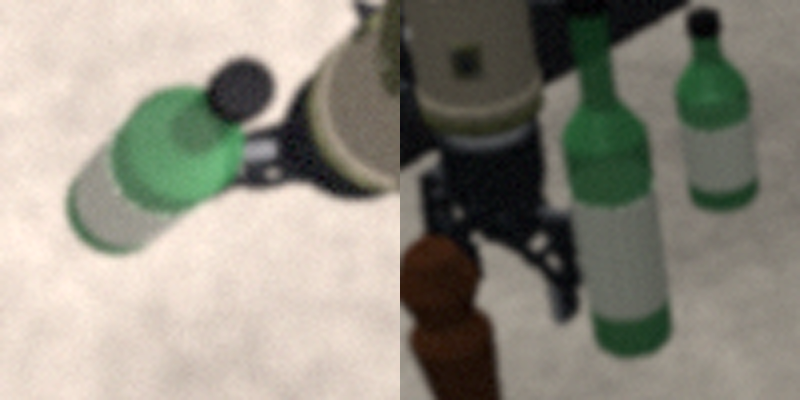

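The cap moved about 18 mm while the base moved only about 3 mm, so the bottle leans when the knuckle pushes it. I back off at once and will look for a tilted hand pose.

Emit:
play_rows(
  increments="0 0 0.006 0;0 0 0.01 0;0 0 0.015 0;-0.01 0 0.01 0;-0.03 0 0 0;-0.045 0 0 0;-0.045 0 0 0;-0.045 0 0 0;-0.045 0 0 0;-0.045 0 0 0;0 0 0 0",
)

```text
clock: 6.7
position: [0.6501, -0.2887, 0.2781]
ee_rot: [0.459, 0.521, -0.463, 0.551]
ft_force: [-0.4, -0.1, 0.2]
grip_width: 0.998
```

```bash
python3 bt.py i; python3 - <<'E'
from m import *
s=camera('scene'); print(get_obs()['joint_pos'].round(3))
for n,p in dict(knifeL=(178,76),knifeR=(193,66),hob1=(38,127),hob2=(75,148),hob3=(190,100),hob4=(150,83)).items(): print(n,plane(s,[p],.0)[0].round(3))
E
```

```text
6.8 tcp [ 0.6486 -0.2884  0.2714] zang -81.43 down [ 0.021 -0.029 -0.999] F [0.2  0.17 0.38]
base(scene) [ 0.6301 -0.1505] px 165.5 185 w 18
cap(top) [ 0.628  -0.1364] [405.16666667 126.69444444] 180
[ 0.521  0.506 -0.275  1.17   0.155  1.458 -1.156]
knifeL [ 0.059 -0.631  0.   ]
knifeR [-0.064 -0.649  0.   ]
hob1 [ 0.68  -0.778  0.   ]
hob2 [ 0.684 -0.532  0.   ]
hob3 [ 0.203 -0.428  0.   ]
hob4 [ 0.181 -0.685  0.   ]
```

View pics/i.png

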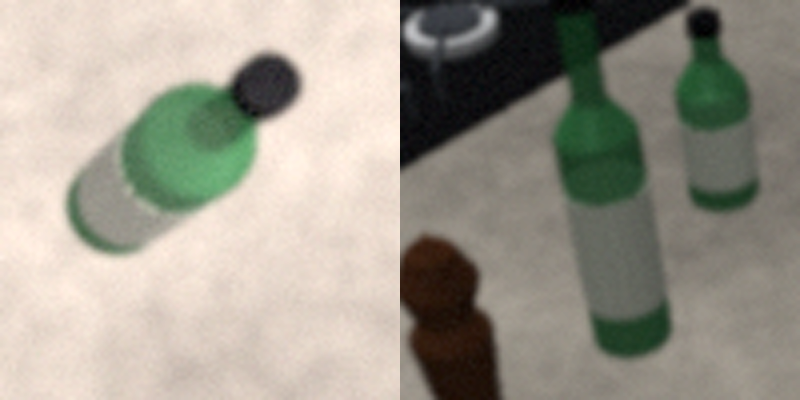

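The bottle is upright again, about 5 mm along. The hand needs about 20° of tilt with the fingertips leading toward +y. I will see whether the reach limit makes the arm give up orientation, near the inner limit and clear of everything.

Emit:
play_rows(
  increments="-0.003 -0.046 0.006 0;-0.003 -0.046 0.006 0;-0.003 -0.046 0.006 0;-0.003 -0.046 0.006 0;-0.003 -0.046 0.006 0;-0.003 -0.046 0.006 0;-0.003 -0.046 0.006 0;-0.003 -0.046 0.006 0;-0.003 -0.046 0.006 0;-0.003 -0.046 0.006 0;-0.003 -0.046 0.006 0;0 0 0 0",
  hand=0.3,
)

```text
clock: 8.05
position: [0.1293, -0.4281, 0.2792]
ee_rot: [0.461, 0.537, -0.463, 0.533]
ft_force: [-0.0, 0.0, -0.3]
grip_width: 0.351
```

```bash
cat > p.py <<'E'
from m import *
o=get_obs(); M=Ro.from_quat(o['ee_rot']).as_matrix(); p=o['position']
print(o['clock'],'tcp',p.round(4),'x',M[:,0].round(3),'y',M[:,1].round(3),'z',M[:,2].round(3),'F',o['ft_force'].round(1),'j',o['joint_pos'].round(3),'g',round(o['grip_width'],3))
E
python3 p.py
```

```text
8.05 tcp [ 0.1293 -0.4281  0.2792] x [-0.007  0.001 -1.   ] y [ 0.989  0.146 -0.007] z [ 0.146 -0.989 -0.002] F [-0.   0.  -0.3] j [ 1.125 -0.082  0.043  1.839  0.01   1.388 -0.258] g 0.351
```

Emit:
play_rows(
  increments="0 0 -0.04 0;0 0 -0.04 0;0 0 -0.04 0;0 0 -0.04 0;0 0 0 0",
)

```text
clock: 8.55
position: [0.1028, -0.2629, 0.2729]
ee_rot: [0.464, 0.541, -0.463, 0.527]
ft_force: [-0.7, -0.0, -0.7]
grip_width: 0.347
```

```bash
python3 p.py
```

```text
8.55 tcp [ 0.1028 -0.2629  0.2729] x [-0.014  0.015 -1.   ] y [ 0.99   0.14  -0.012] z [ 0.139 -0.99  -0.016] F [-0.7 -0.  -0.7] j [ 1.106 -0.463 -0.052  2.14  -0.018  1.484 -0.37 ] g 0.347
```

Emit:
play_rows(
  increments="0 0 -0.02 0;0 0 -0.02 0;0 0 -0.02 0;0 0 0 0",
)

```text
clock: 8.95
position: [0.109, -0.2278, 0.2625]
ee_rot: [0.47, 0.556, -0.456, 0.513]
ft_force: [-0.6, -0.6, -0.2]
grip_width: 0.351
```

```bash
python3 p.py
```

```text
8.95 tcp [ 0.109  -0.2278  0.2625] x [-0.033  0.055 -0.998] y [ 0.989  0.143 -0.025] z [ 0.142 -0.988 -0.059] F [-0.6 -0.6 -0.2] j [ 1.361 -0.496 -0.278  2.172 -0.125  1.514 -0.297] g 0.351
```

Pressing against the limit does tilt the hand (x axis now +0.055 toward y). I move to x≈0 so the tilt goes along +y, then continue.

Emit:
play_rows(
  increments="0 -0.04 0 0;0 -0.04 0 0;0 -0.02 -0.01 0;0 0 -0.03 0;0 0 -0.03 0;0 0 0 0",
)

```text
clock: 9.55
position: [0.0107, -0.2266, 0.245]
ee_rot: [0.484, 0.582, -0.431, 0.492]
ft_force: [-1.1, -0.3, 1.0]
grip_width: 0.347
```

```bash
python3 p.py; python3 st.py j
```

```text
9.55 tcp [ 0.0107 -0.2266  0.245 ] x [-0.048  0.14  -0.989] y [ 0.987  0.161 -0.026] z [ 0.156 -0.977 -0.145] F [-1.1 -0.3  1. ] j [ 1.855 -0.496 -0.38   2.204 -0.135  1.547  0.132] g 0.347
9.65 [ 0.0113 -0.2278  0.2462] zang -80.83 down [-0.048  0.136 -0.99 ] F [0.84 0.69 0.25] g 0.348
```

View pics/j_s.png

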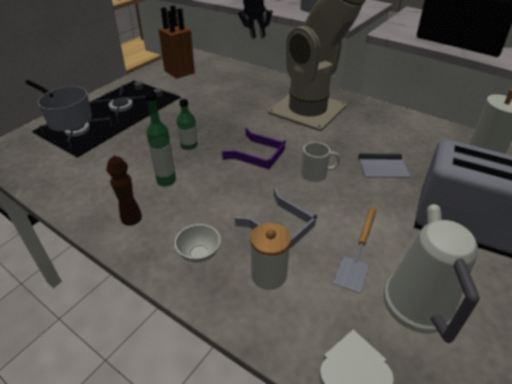

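The hand is at (255,15), clear of the base column, with 8° of tilt so far. I continue.

Emit:
play_rows(
  increments="0 0 -0.03 0;0 0 -0.03 0;0 0 -0.03 0;0 0 0 0",
)

```text
clock: 10.05
position: [0.0162, -0.2099, 0.2413]
ee_rot: [0.483, 0.596, -0.41, 0.494]
ft_force: [-1.6, -0.1, 0.4]
grip_width: 0.352
```

```bash
python3 p.py
```

```text
10.05 tcp [ 0.0162 -0.2099  0.2413] x [-0.045  0.17  -0.984] y [ 0.98   0.198 -0.011] z [ 0.193 -0.965 -0.176] F [-1.6 -0.1  0.4] j [ 1.649 -0.498 -0.253  2.229 -0.098  1.574  0.072] g 0.352
```

Emit:
play_rows(
  increments="0 0 -0.05 0;0 0 -0.05 0;0 0 -0.05 0;0 0 -0.05 0;0 0 0 0",
)

```text
clock: 10.55
position: [0.0047, -0.148, 0.2182]
ee_rot: [0.525, 0.626, -0.353, 0.456]
ft_force: [-0.1, -0.2, 0.9]
grip_width: 0.348
```

```bash
python3 p.py; python3 st.py k
```

```text
10.55 tcp [ 0.0047 -0.148   0.2182] x [-0.031  0.335 -0.942] y [0.979 0.199 0.038] z [ 0.2   -0.921 -0.335] F [-0.1 -0.2  0.9] j [ 1.659 -0.498 -0.232  2.309 -0.111  1.664  0.119] g 0.348
10.65 [ 0.0055 -0.1485  0.2183] zang -77.47 down [-0.03   0.334 -0.942] F [ 1.09 -0.51  0.01] g 0.353
```

View pics/k_s.png

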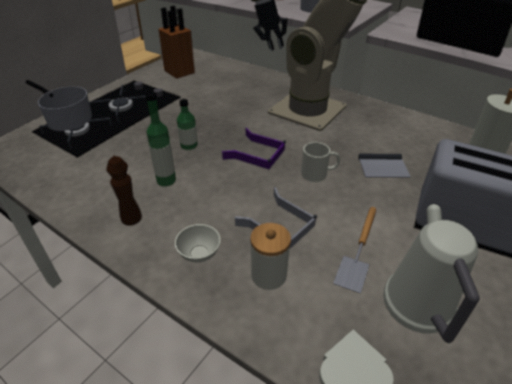

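Emit:
play_rows(
  increments="-0.045 0 -0.02 0;0 0 -0.045 0;0 0 0 0",
)

```text
clock: 10.95
position: [0.0029, -0.1521, 0.2702]
ee_rot: [0.523, 0.635, -0.341, 0.456]
ft_force: [-0.0, 0.6, -0.4]
grip_width: 0.352
```

```bash
python3 p.py
```

```text
10.95 tcp [ 0.0029 -0.1521  0.2702] x [-0.038  0.354 -0.935] y [0.974 0.221 0.044] z [ 0.222 -0.909 -0.353] F [-0.   0.6 -0.4] j [ 1.746 -0.499 -0.275  2.202 -0.11   1.787  0.184] g 0.352
```

Emit:
play_rows(
  increments="0 0 -0.045 0;0 0 -0.045 0;0 0 0 0",
)

```text
clock: 11.25
position: [0.001, -0.0984, 0.2769]
ee_rot: [0.546, 0.68, -0.288, 0.396]
ft_force: [-0.2, -0.4, -0.5]
grip_width: 0.349
```

```bash
python3 p.py
```

```text
11.25 tcp [ 0.001  -0.0984  0.2769] x [-0.09   0.514 -0.853] y [0.97  0.238 0.041] z [ 0.224 -0.824 -0.52 ] F [-0.2 -0.4 -0.5] j [ 1.867 -0.499 -0.405  2.231 -0.112  1.921  0.232] g 0.349
```

Tilt is now 31°, leaning along about 100°, which matches the first push direction. I back out, then turn the hand 90° about its own axis so that the broad side of the two nearly shut fingers faces the bottle.

Emit:
play_rows(
  increments="-0.023 -0.01 0.037 0;-0.023 -0.01 0.037 0;-0.023 -0.01 0.037 0;-0.023 -0.01 0.037 0;-0.023 -0.01 0.037 0;0 0 0 -0.143;0 0 0 -0.143;0 0 0 -0.143;0 0 0 -0.143;0 0 0 -0.143;0 0 0 -0.143;0 0 0 -0.143;0 0 0 -0.143;0 0 0 -0.143;0 0 0 -0.143;0 0 0 -0.143;0 0 0 0",
  hand=0.5,
)

```text
clock: 12.95
position: [0.0237, -0.3581, 0.2723]
ee_rot: [0.051, 0.681, 0.286, 0.672]
ft_force: [0.2, -0.3, -0.5]
grip_width: 0.251
```

```bash
python3 p.py
```

```text
12.95 tcp [ 0.0237 -0.3581  0.2723] x [-0.091  0.454 -0.887] y [-0.315  0.832  0.458] z [0.945 0.321 0.067] F [ 0.2 -0.3 -0.5] j [ 1.927  0.132 -0.594  1.734  0.05   1.779  1.662] g 0.251
```

Emit:
play_rows(
  increments="0 0 0 0.146;0 -0.001 0.046 0;0 -0.001 0.046 0;0 -0.001 0.046 0;0 -0.001 0.046 0;0 -0.001 0.046 0;0 -0.001 0.046 0;0 -0.001 0.046 0;0 -0.001 0.046 0;0 -0.001 0.046 0;0 -0.001 0.046 0;0 -0.001 0.046 0;0 0 0 0;0 0 0 0",
)

```text
clock: 14.35
position: [0.5584, -0.2833, 0.2514]
ee_rot: [0.118, 0.707, 0.203, 0.667]
ft_force: [-0.1, -1.6, 0.7]
grip_width: 0.247
```

```bash
cat > go.py <<'E'
from m import *
import sys
o=get_obs(); M=Ro.from_quat(o['ee_rot']).as_matrix(); T=np.array([float(v) for v in sys.argv[1:4]])
d=T-o['position']; print('tool delta',(M.T@d).round(4), 'heading y',np.degrees(np.arctan2(M[1,1],M[0,1])).round(1),'tilt hd',np.degrees(np.arctan2(M[1,0],M[0,0])).round(1))
E
python3 p.py; python3 go.py .648 -.25 .272; python3 st.py l
```

```text
14.35 tcp [ 0.5584 -0.2833  0.2514] x [-0.082  0.437 -0.896] y [-0.104  0.89   0.443] z [ 0.991  0.129 -0.028] F [-0.1 -1.6  0.7] j [ 1.019  0.689 -0.779  1.138  0.062  1.71   0.437] g 0.247
tool delta [-0.0113  0.0295  0.0925] heading y 96.6 tilt hd 100.7
14.45 [ 0.5572 -0.2834  0.2519] zang 7.49 down [-0.082  0.437 -0.896] F [-0.36 -0.67  0.97] g 0.253
```

View pics/l_s.png

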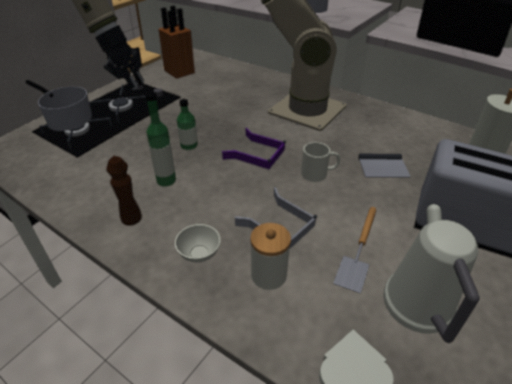

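Emit:
play_rows(
  increments="-0.005 0.008 0.046 0;-0.004 0.01 0.044 -0.06;0 0 0 0;0 0 0 0",
)

```text
clock: 14.85
position: [0.6432, -0.2653, 0.2645]
ee_rot: [0.1, 0.703, 0.217, 0.67]
ft_force: [-0.3, -0.6, 0.6]
grip_width: 0.249
```

```bash
python3 p.py; python3 go.py .649 -.245 .03
```

```text
14.85 tcp [ 0.6432 -0.2653  0.2645] x [-0.082  0.432 -0.898] y [-0.15   0.886  0.44 ] z [ 0.985  0.171 -0.008] F [-0.3 -0.6  0.6] j [ 0.834  0.821 -0.762  0.878  0.114  1.793  0.39 ] g 0.249
tool delta [ 0.2189 -0.086   0.0112] heading y 99.6 tilt hd 100.8
```

Emit:
play_rows(
  increments="0.04 -0.016 0.002 0;0.04 -0.016 0.002 0;0.04 -0.016 0.002 0;0.035 -0.014 0.002 0;0.02 -0.008 0.001 0;0 0 0 0;0 0 0 0",
)

```text
clock: 15.55
position: [0.6407, -0.2632, 0.0756]
ee_rot: [0.104, 0.703, 0.205, 0.673]
ft_force: [-0.4, 0.6, 1.2]
grip_width: 0.252
```

```bash
python3 p.py; python3 go.py .648 -.232 .02; python3 bt.py m .632 -.141
```

```text
15.55 tcp [ 0.6407 -0.2632  0.0756] x [-0.072  0.422 -0.904] y [-0.131  0.894  0.428] z [ 0.989  0.149 -0.009] F [-0.4  0.6  1.2] j [ 0.878  0.925 -0.725  1.125  0.173  1.468  0.433] g 0.252
tool delta [0.0629 0.0032 0.0124] heading y 98.3 tilt hd 99.7
15.65 tcp [ 0.6414 -0.2632  0.0762] zang 8.58 down [-0.071  0.421 -0.904] F [0.49 0.2  0.29]
base(scene) [ 0.6301 -0.1505] px 165.5 185 w 18
cap(top) [ 0.6276 -0.1392] [406.79444444 126.92777778] 180
```

View pics/m.png

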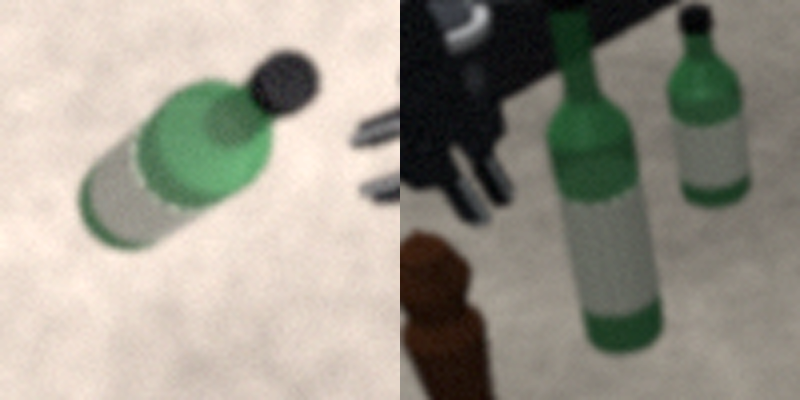

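The picture shows both fingers tilted, tips leading and pointing at the bottle: left half (370,130) and (380,190), right half (470,200). I lower the last part.

Emit:
play_rows(
  increments="0.022 0 0.005 0;0.02 0.001 0.005 0;0.012 0.001 0.002 -0.02;0 0 0 0;0 0 0 0",
)

```text
clock: 16.15
position: [0.6526, -0.24, 0.0358]
ee_rot: [0.094, 0.697, 0.21, 0.679]
ft_force: [-0.7, -0.6, 0.4]
grip_width: 0.247
```

```bash
python3 p.py; python3 go.py .648 -.225 .02; python3 bt.py n .632 -.142
```

```text
16.15 tcp [ 0.6526 -0.24    0.0358] x [-0.06   0.416 -0.908] y [-0.154  0.895  0.42 ] z [0.986 0.165 0.01 ] F [-0.7 -0.6  0.4] j [ 0.855  0.956 -0.724  1.167  0.19   1.38   0.432] g 0.247
tool delta [ 0.0208  0.0075 -0.0023] heading y 99.7 tilt hd 98.2
16.25 tcp [ 0.6526 -0.2401  0.0357] zang 9.45 down [-0.06   0.416 -0.908] F [-0.54 -0.04  0.28]
base(scene) [ 0.6301 -0.1505] px 165.5 185 w 18
cap(top) [ 0.6271 -0.1395] [406.97849462 127.25268817] 186
cap(top) [ 0.624  -0.1654] [421.95555556 129.28888889] 45
```

View pics/n.png

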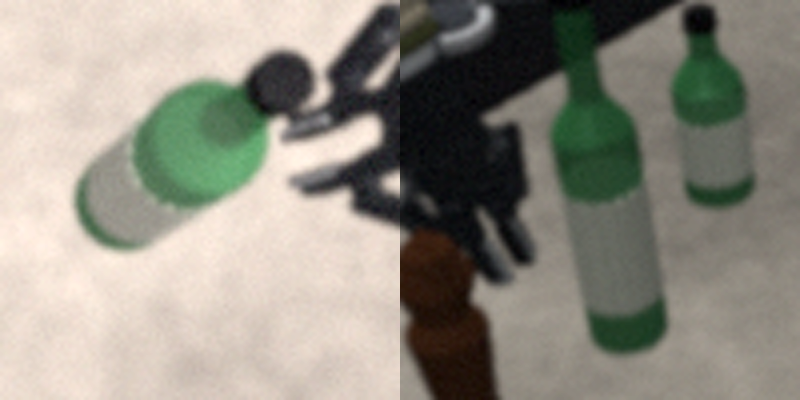

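Emit:
play_rows(
  increments="0.008 -0.003 -0.003 0;0.008 -0.003 -0.002 0;0.004 0.009 0 0;0.004 0.009 0 0;0.004 0.009 0 0;0 0 0 0",
)

```text
clock: 16.85
position: [0.6419, -0.2086, 0.0186]
ee_rot: [0.094, 0.697, 0.209, 0.68]
ft_force: [-0.2, 0.3, 0.8]
grip_width: 0.252
```

```bash
python3 p.py; python3 bt.py o .632 -.142
```

```text
16.85 tcp [ 0.6419 -0.2086  0.0186] x [-0.059  0.415 -0.908] y [-0.153  0.895  0.419] z [0.987 0.163 0.011] F [-0.2  0.3  0.8] j [ 0.858  0.932 -0.734  1.263  0.187  1.305  0.404] g 0.252
16.95 tcp [ 0.6421 -0.2106  0.0185] zang 9.29 down [-0.058  0.414 -0.908] F [ 0.21 -0.61  0.09]
base(scene) [ 0.6301 -0.1505] px 165.5 185 w 18
cap(top) [ 0.6244 -0.1479] [411.82887701 128.85026738] 374
```

View pics/o.png

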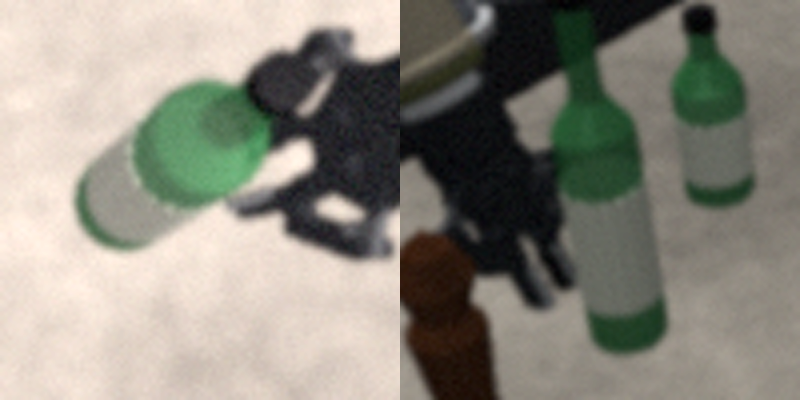

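Emit:
play_rows(
  increments="0.004 0.009 0 0;0.004 0.008 0 0;0.003 0.006 0 0;0.002 0.005 0 0;0.002 0.005 0 0;0.002 0.005 0 0;0.002 0.005 0 0;0.002 0.005 0 0;0 0 0 0",
)

```text
clock: 17.85
position: [0.6331, -0.159, 0.0189]
ee_rot: [0.094, 0.697, 0.205, 0.681]
ft_force: [0.5, -2.3, -2.0]
grip_width: 0.247
```

```bash
python3 p.py; python3 bt.py q .632 -.13
```

```text
17.85 tcp [ 0.6331 -0.159   0.0189] x [-0.055  0.409 -0.911] y [-0.148  0.899  0.413] z [0.987 0.158 0.011] F [ 0.5 -2.3 -2. ] j [ 0.843  0.88  -0.755  1.37   0.174  1.232  0.342] g 0.247
17.95 tcp [ 0.6331 -0.1594  0.0189] zang 9.05 down [-0.055  0.409 -0.911] F [-0.27 -0.56  0.11]
base(scene) [ 0.6262 -0.1288] px 171.5 187 w 18
cap(top) [ 0.6208 -0.1291] [401.04329897 130.69690722] 485
```

View pics/q.png

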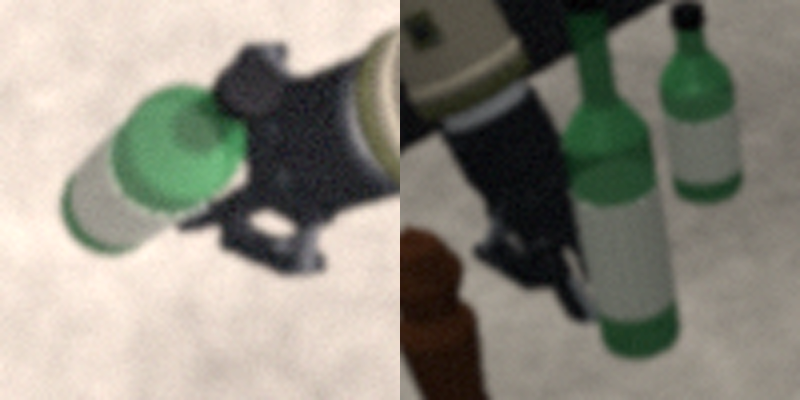

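The base advanced 22 mm and the bottle stayed upright; the fingertips touch near its foot, at (590,310) in the right half. I push on.

Emit:
play_rows(
  increments="0.003 0.006 0 0;0.004 0.008 0 0;0.004 0.009 0 0;0.004 0.009 0 0;0.004 0.009 0 0;0.004 0.009 0 0;0.004 0.009 0 0;0.004 0.009 0 0;0.003 0.007 0 0;0.002 0.004 0 0;0 0 0 0",
)

```text
clock: 19.05
position: [0.6202, -0.0723, 0.019]
ee_rot: [0.094, 0.696, 0.201, 0.683]
ft_force: [1.2, -3.3, -1.0]
grip_width: 0.251
```

```bash
python3 p.py; python3 bt.py r .615 -.045; python3 go.py .580 .104 .02
```

```text
19.05 tcp [ 0.6202 -0.0723  0.019 ] x [-0.05   0.405 -0.913] y [-0.144  0.901  0.408] z [0.988 0.152 0.013] F [ 1.2 -3.3 -1. ] j [ 0.795  0.811 -0.79   1.513  0.152  1.122  0.233] g 0.251
19.15 tcp [ 0.6202 -0.0727  0.0189] zang 8.73 down [-0.051  0.406 -0.913] F [-0.02 -1.02  0.65]
base(scene) [ 0.6133 -0.0408] px 196.0 196 w 19
cap(top) [ 0.6084 -0.047 ] [353.59533898 136.72669492] 472
tool delta [ 0.0727  0.1655 -0.0129] heading y 99.1 tilt hd 97.1
```

View pics/r.png

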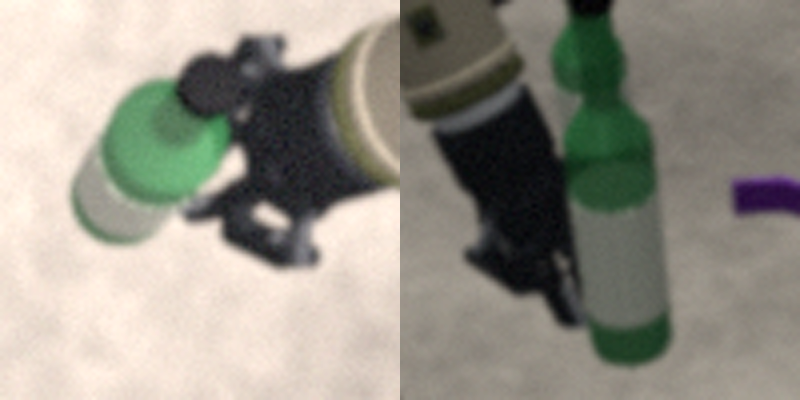

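Emit:
play_rows(
  increments="0.003 0.006 0 0;0.004 0.009 0 0;0.005 0.011 -0.001 0;0.005 0.011 0 0;0.005 0.011 -0.001 0;0.005 0.011 0 0;0.005 0.011 -0.001 0;0.005 0.011 0 0;0.005 0.011 -0.001 0;0.005 0.011 0 0;0.005 0.011 -0.001 0;0.004 0.009 0 0;0.003 0.007 0 0;0.002 0.004 0 0;0 0 0 0",
)

```text
clock: 20.65
position: [0.6004, 0.0624, 0.0188]
ee_rot: [0.097, 0.693, 0.19, 0.688]
ft_force: [0.4, -2.0, 0.4]
grip_width: 0.249
```

```bash
python3 p.py; python3 bt.py s .588 .11; python3 go.py .587 .104 .02; python3 st.py s0
```

```text
20.65 tcp [0.6004 0.0624 0.0188] x [-0.033  0.396 -0.918] y [-0.128  0.909  0.397] z [0.991 0.131 0.02 ] F [ 0.4 -2.   0.4] j [ 0.665  0.727 -0.83   1.671  0.129  0.959  0.033] g 0.249
20.75 tcp [0.6004 0.0623 0.0187] zang 7.49 down [-0.034  0.396 -0.918] F [ 1.01 -1.52  0.45]
base(scene) [0.59   0.0939] px 237.0 210 w 19
cap(top) [0.593  0.1016] [267.20496894 143.72670807] 161
tool delta [ 0.0158  0.0401 -0.0078] heading y 98.0 tilt hd 94.8
20.85 [0.6004 0.0623 0.0187] zang 7.48 down [-0.034  0.396 -0.918] F [ 0.2  -0.74  0.32] g 0.249
```

View pics/s.png

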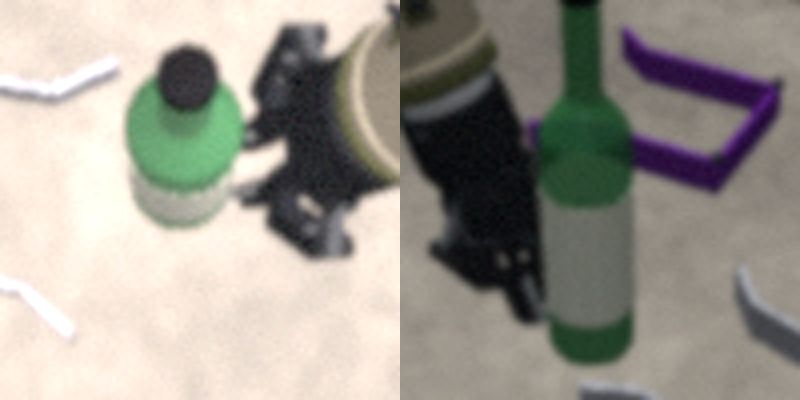

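View pics/s0_t.png

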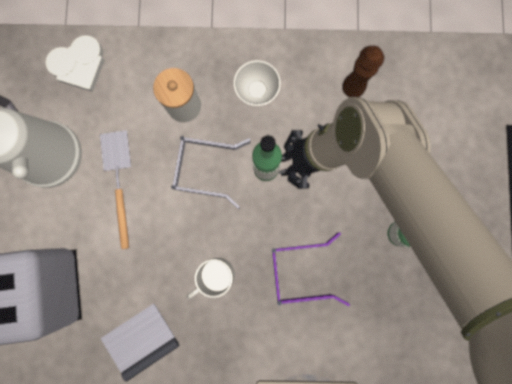

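The bottle stands upright in front of the rack mouth: top cap at px (267,144), the wings' tips at (250,140) and (238,207). I back off a little, turn about 9° and realign for a straight run to the back stop.

Emit:
play_rows(
  increments="-0.003 -0.007 -0.002 0;-0.003 -0.007 -0.003 0;0 0 -0.002 0.081;0 0 0 0.081;0 0 0 0",
)

```text
clock: 21.35
position: [0.5938, 0.0439, 0.0178]
ee_rot: [0.155, 0.707, 0.132, 0.677]
ft_force: [-0.1, -0.4, -0.1]
grip_width: 0.251
```

```bash
python3 p.py; python3 bt.py u .594 .1025; python3 go.py .593 .06 .02
```

```text
21.35 tcp [0.5938 0.0439 0.0178] x [-0.036  0.398 -0.917] y [0.041 0.917 0.397] z [ 0.999 -0.023 -0.049] F [-0.1 -0.4 -0.1] j [ 0.676  0.708 -0.794  1.681  0.089  0.964 -0.079] g 0.251
21.45 tcp [0.5939 0.0441 0.0178] zang -1.13 down [-0.036  0.398 -0.917] F [ 0.11 -0.32 -0.32]
base(scene) [0.59   0.0939] px 237.0 210 w 19
cap(top) [0.5928 0.1015] [267.26415094 143.79874214] 159
tool delta [ 0.0043  0.0155 -0.0013] heading y 87.7 tilt hd 95.1
```

View pics/u.png

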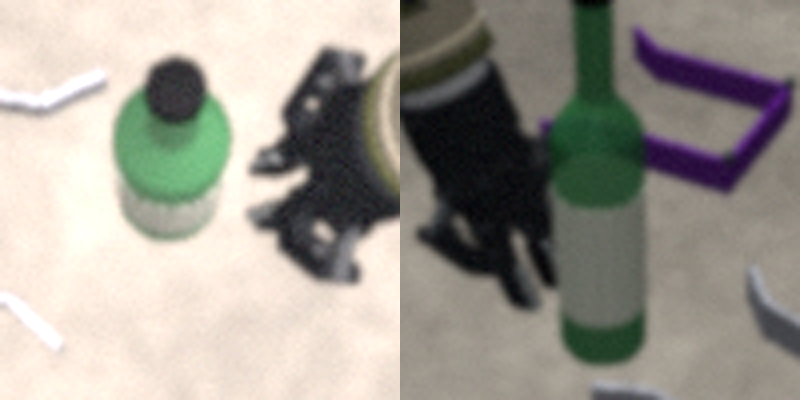

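Emit:
play_rows(
  increments="0.003 0.007 0 0;0.003 0.006 0 0;0.003 0.006 0 0;0.004 0.009 0 0;0.004 0.01 0 0;0.005 0.011 0 0;0.005 0.011 0 0;0.005 0.011 0 0;0.005 0.011 0 0;0.004 0.01 0 0;0.004 0.009 0 0;0.003 0.006 0 0;0.002 0.004 0 0;0 0 0 0",
)

```text
clock: 22.85
position: [0.6025, 0.1599, 0.0163]
ee_rot: [0.147, 0.704, 0.128, 0.683]
ft_force: [-0.5, -2.6, 2.2]
grip_width: 0.252
```

```bash
python3 p.py; python3 bt.py v .596 .19; python3 go.py .597 .232 .02;python3 st.py v0
```

```text
22.85 tcp [0.6025 0.1599 0.0163] x [-0.024  0.381 -0.924] y [0.033 0.924 0.381] z [ 0.999 -0.021 -0.034] F [-0.5 -2.6  2.2] j [ 0.474  0.702 -0.79   1.684  0.113  0.877 -0.27 ] g 0.252
22.95 tcp [0.6024 0.1598 0.0162] zang -1.24 down [-0.024  0.382 -0.924] F [-0.31 -0.74  1.23]
base(scene) [0.5791 0.1844] px 265.5 221 w 20
cap(top) [0.6006 0.1978] [211.34782609 138.24223602] 161
tool delta [ 0.0242  0.0679 -0.007 ] heading y 87.9 tilt hd 93.6
23.05 [0.6023 0.1598 0.0162] zang -1.27 down [-0.024  0.382 -0.924] F [-0.44 -1.    0.63] g 0.249
```

View pics/v.png

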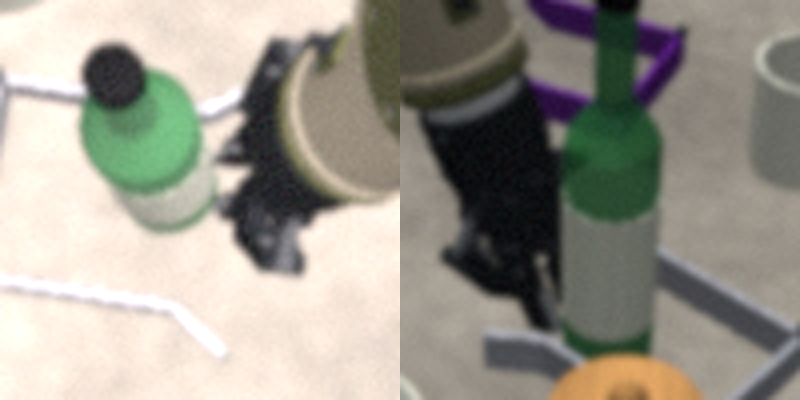

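View pics/v0_s.png

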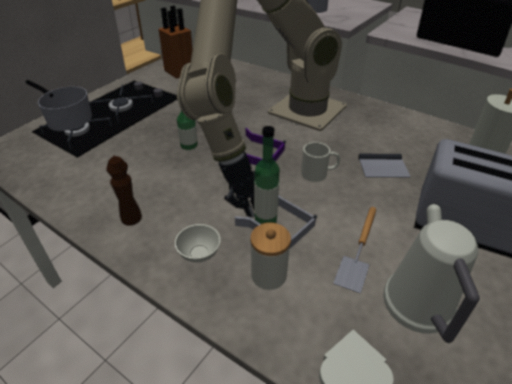

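Emit:
play_rows(
  increments="0.003 0.008 -0.001 0;0.003 0.008 0 0;0.004 0.009 -0.001 0;0.004 0.009 -0.001 0;0.003 0.009 -0.001 0;0.004 0.009 0 0;0.003 0.007 -0.001 0;0.002 0.004 0 0;0 0 0 0",
)

```text
clock: 23.95
position: [0.603, 0.2228, 0.0156]
ee_rot: [0.147, 0.703, 0.122, 0.685]
ft_force: [-1.0, -3.3, 2.0]
grip_width: 0.249
```

```bash
python3 p.py; python3 bt.py w .599 .25; python3 go.py .597 .232 .02
```

```text
23.95 tcp [0.603  0.2228 0.0156] x [-0.018  0.374 -0.927] y [0.041 0.927 0.373] z [ 0.999 -0.031 -0.032] F [-1.  -3.3  2. ] j [ 0.354  0.705 -0.775  1.67   0.13   0.84  -0.386] g 0.249
24.05 tcp [0.603  0.2227 0.0156] zang -1.79 down [-0.018  0.374 -0.927] F [ 0.77 -1.54  1.83]
base(scene) [0.5766 0.2716] px 293.0 234 w 5
cap(top) [0.6018 0.2602] [175.09467456 136.81065089] 169
tool delta [-0.0005  0.01   -0.0064] heading y 87.5 tilt hd 92.7
```

View pics/w.png

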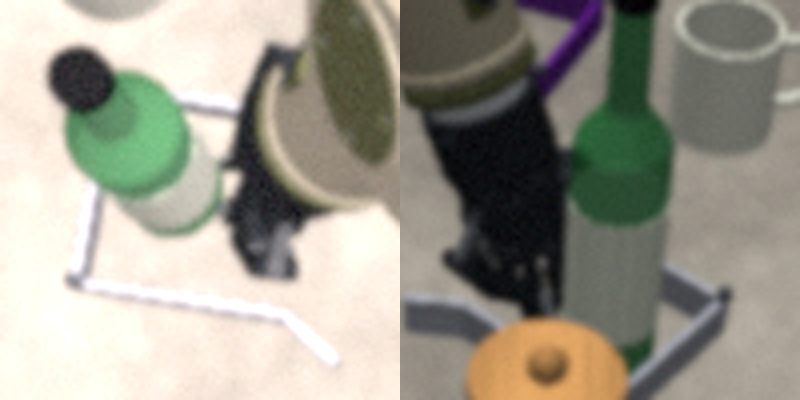

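The bottle is upright in the bay, with about 10 mm left to the stop and about 5 mm off the middle. I make slow final steps.

Emit:
play_rows(
  increments="0.001 0.005 0 0;0.001 0.004 0 0;0.001 0.004 0 0;0.001 0.003 0 0;0 0 0 0",
)

```text
clock: 24.55
position: [0.6033, 0.232, 0.0151]
ee_rot: [0.146, 0.705, 0.116, 0.684]
ft_force: [-0.6, -1.2, 2.4]
grip_width: 0.251
```

```bash
python3 p.py; python3 bt.py x .601 .265
```

```text
24.55 tcp [0.6033 0.232  0.0151] x [-0.021  0.365 -0.931] y [0.046 0.93  0.364] z [ 0.999 -0.035 -0.036] F [-0.6 -1.2  2.4] j [ 0.326  0.707 -0.766  1.66   0.138  0.844 -0.414] g 0.251
24.65 tcp [0.6033 0.2324 0.015 ] zang -2.01 down [-0.02   0.365 -0.931] F [-1.38 -6.32  3.52]
base(scene) [0.5766 0.2716] px 293.0 234 w 3
cap(top) [0.6018 0.269 ] [170.         136.71856287] 167
```

View pics/x.png

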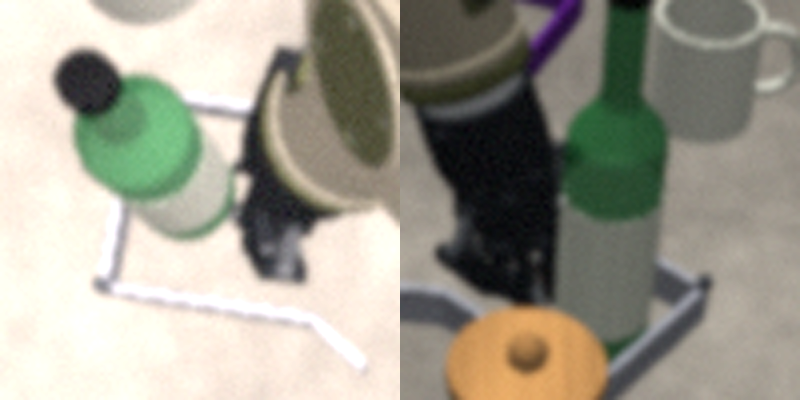

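Emit:
play_rows(
  increments="0 0.003 0 0;0 0.003 0 0;0 0 0 0",
)

```text
clock: 24.95
position: [0.6033, 0.232, 0.015]
ee_rot: [0.144, 0.706, 0.113, 0.684]
ft_force: [-1.2, -2.5, 1.9]
grip_width: 0.251
```

```bash
python3 p.py; python3 bt.py y .601 .265
```

```text
24.95 tcp [0.6033 0.232  0.015 ] x [-0.023  0.358 -0.933] y [0.05  0.933 0.357] z [ 0.999 -0.038 -0.039] F [-1.2 -2.5  1.9] j [ 0.318  0.705 -0.761  1.657  0.142  0.849 -0.423] g 0.251
25.05 tcp [0.6033 0.2324 0.015 ] zang -2.16 down [-0.023  0.358 -0.933] F [-0.5  -6.62  1.68]
base(scene) [0.5736 0.2698] px 293.0 233 w 3
cap(top) [0.6018 0.269 ] [169.98203593 136.73652695] 167
```

Emit:
play_rows(
  increments="0.001 0.007 0 0;0.001 0.006 0 0;0 0 0 0",
)

```text
clock: 25.35
position: [0.6036, 0.2316, 0.0144]
ee_rot: [0.14, 0.709, 0.104, 0.683]
ft_force: [-0.4, -0.2, 0.2]
grip_width: 0.25
```

```bash
python3 p.py; python3 bt.py z .601 .265
```

```text
25.35 tcp [0.6036 0.2316 0.0144] x [-0.028  0.341 -0.94 ] y [0.056 0.939 0.339] z [ 0.998 -0.044 -0.045] F [-0.4 -0.2  0.2] j [ 0.3    0.703 -0.748  1.649  0.151  0.862 -0.444] g 0.25
25.45 tcp [0.6037 0.2324 0.0143] zang -2.48 down [-0.027  0.342 -0.939] F [-0.99 -9.64  2.24]
base(scene) [0.5736 0.2698] px 293.0 233 w 3
cap(top) [0.6018 0.2691] [169.91715976 136.70414201] 169
```

View pics/z.png

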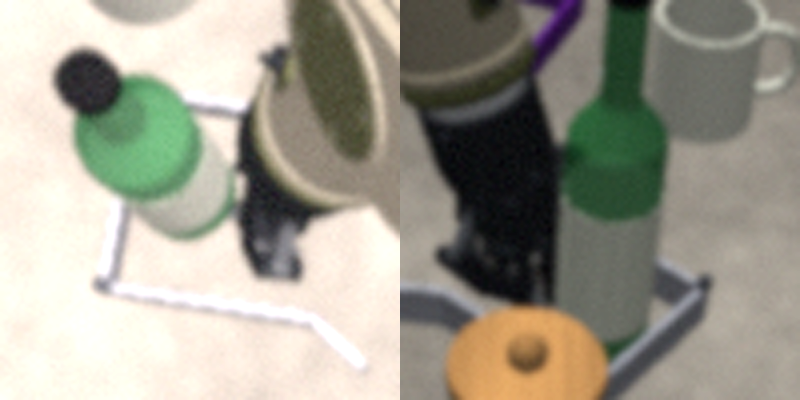

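It does not move further: 13 mm commanded, none gained, at about 10 N. So the bottle stands against the back stop. I take the hand straight back, then up.

Emit:
play_rows(
  increments="-0.002 -0.005 0 0;-0.003 -0.009 0 0;-0.006 -0.015 0 0;-0.008 -0.02 0 0;-0.009 -0.024 0 0;-0.009 -0.024 0 0;-0.009 -0.024 0 0;-0.01 -0.01 0 0;-0.03 0.01 0 0;-0.04 0.015 0 0;-0.04 0.015 0 0;-0.04 0.015 0 0;0 0 0 0;0 0 0 0",
)

```text
clock: 26.85
position: [0.6029, 0.0831, 0.1904]
ee_rot: [0.143, 0.708, 0.11, 0.683]
ft_force: [0.1, -0.4, -0.1]
grip_width: 0.253
```

```bash
python3 p.py; python3 bt.py aa .601 .265; python3 st.py ab
```

```text
26.85 tcp [0.6029 0.0831 0.1904] x [-0.027  0.352 -0.935] y [0.053 0.935 0.351] z [ 0.998 -0.04  -0.044] F [ 0.1 -0.4 -0.1] j [ 0.631  0.489 -0.856  1.55   0.003  1.225 -0.207] g 0.253
26.95 tcp [0.6027 0.0834 0.1897] zang -2.31 down [-0.027  0.353 -0.935] F [-1.15 -0.68  0.13]
base(scene) [0.5736 0.2698] px 293.0 233 w 3
cap(top) [0.602  0.2692] [169.84756098 136.60365854] 164
27.05 [0.6022 0.0831 0.1885] zang -2.31 down [-0.029  0.353 -0.935] F [ 0.1   0.91 -0.48] g 0.249
```

View pics/ab_t.png

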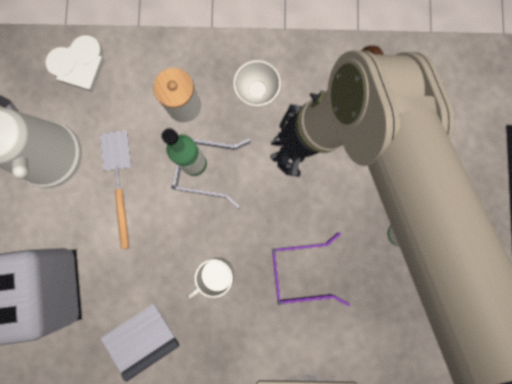

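View pics/ab_s.png

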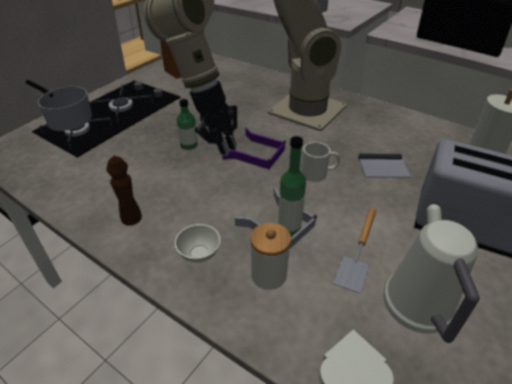

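```bash
python3 - <<'E'
import cv2,numpy as np
from workcell import workorder,get_obs
for a,b,R in(('scene0','ab_s',dict(vin=(175,95,200,152),mill=(105,152,145,228),bowl=(172,222,224,264),mug=(302,140,342,182),can=(248,222,292,290),spat=(333,205,380,292))),('top0','ab_t',dict(bowl=(230,58,284,108),mug=(186,256,236,302),can=(150,65,204,125),spat=(98,128,134,250),purple=(270,230,352,306),rackL=(168,150,240,210)))):
    A=cv2.imread(f'pics/{a}.png').astype(np.float32);B=cv2.imread(f'pics/{b}.png').astype(np.float32)
    for n,(x0,y0,x1,y1) in R.items():
        g=lambda I:cv2.cvtColor(I[y0:y1,x0:x1].astype(np.uint8),6).astype(np.float32)
        s,r=cv2.phaseCorrelate(g(A),g(B)); print(a,n,'shift px',np.round(s,2),'resp',round(r,2),'diff',np.abs(A[y0:y1,x0:x1]-B[y0:y1,x0:x1]).mean().round(1))
o=get_obs();print(o['joint_velocities'].round(3),o['ft_force'].round(1))
E
```

```text
scene0 vin shift px [0.37 0.05] resp 0.74 diff 9.0
scene0 mill shift px [ 0.02 -0.04] resp 1.06 diff 3.3
scene0 bowl shift px [-0.07  0.49] resp 0.98 diff 4.8
scene0 mug shift px [-0.04  0.56] resp 0.96 diff 4.6
scene0 can shift px [0.45 0.03] resp 0.88 diff 4.6
scene0 spat shift px [-0.04 -0.02] resp 1.05 diff 4.7
top0 bowl shift px [0.03 0.01] resp 0.92 diff 11.2
top0 mug shift px [-0.05  0.07] resp 0.88 diff 9.9
top0 can shift px [-0.07 -0.05] resp 1.08 diff 10.1
top0 spat shift px [0.1  0.53] resp 1.03 diff 11.2
top0 purple shift px [ 0.01 -0.01] resp 1.02 diff 9.5
top0 rackL shift px [0.26 0.06] resp 0.46 diff 17.3
[-0.003  0.007  0.003  0.004  0.001  0.001  0.001] [ 0.1  0.9 -0.5]
```

The other things show no more than about half a pixel of shift, and that is within the measuring noise. The bottle stands at the stop and the hand is clear, so I hand in.

```bash
python3 -c "
from workcell import workorder
print(workorder.hand_in())"
```

```text
the job is handed in; nothing more can be done
None
```

The oil bottle now stands upright against the rack's back stop, about 4–5 mm off the bay's middle, and the hand is well clear. I handed the job in at about 27 s.

**The first push failed.** With the hand pointing straight down, the gripper's knuckle reached the bottle before the fingertips, about 60 mm up. The bottle leaned about 3°, and its base slid about 5 mm. I backed off at once and it settled upright.

**The push that worked.** I moved the arm against its inner reach limit until the hand had tilted about 25°, fingertips leading. Then I pushed low with the nearly shut fingertips in two straight runs, without gripping or lifting the bottle.

**Last checks:**
- **At the stop:** a further 13 mm of commanded push moved the bottle no farther, with the force rising to about 10 N. The camera puts the bottle about 27 mm along the rack's axis, where 30 mm is expected. That 3 mm gap is a little more than the 2 mm calibration error.
- **After letting go:** the bottle's cap stayed in the same place once the hand was away.
- **Other things:** in the cameras nothing else shifted by more than about half a pixel, roughly 1 mm, which I take to be noise. The vinegar bottle could only be checked from the scene camera, because the arm covered it in the top view.
- **Not rechecked:** the back-stop side of the rack could not be compared before and after, because the bottle now hides part of it.

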